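# Hold the full tin up to the studio camera

## Task

Three look-alike tins stand on the wooden serving board; by lifting them, find the one that is full and hold it up, lid upwards, to the small camera: its centre straight ahead of the lens and 150 mm from it, leaning back so that one broad side squarely faces the lens. The program finishes while the gripper is still holding the tin there in the air, quite still; the empty tins must be left standing upright on the board, and the camera, the bowl, the pepper mill and the spoon must not be disturbed.

Things in the scene. Friction and masses are not known exactly. Their poses are not given: they have to be found in the camera images.
- tin_a_mid (a point): one of three look-alike plain steel tins standing lid up on the board: a smooth box 36 mm thick (x), 60 mm wide (y), 96 mm high (z); the top 17 mm is the lid, above a thin dark line. This point is its centre, 48 mm above its foot. The two broad sides (60 x 96) are alike. One of the three is full (260 to 370 g), two are empty (45 to 80 g); only the weight tells
- tin_b_mid (a point): one of three look-alike plain steel tins standing lid up on the board: a smooth box 36 mm thick (x), 60 mm wide (y), 96 mm high (z); the top 17 mm is the lid, above a thin dark line. This point is its centre, 48 mm above its foot. The two broad sides (60 x 96) are alike. One of the three is full (260 to 370 g), two are empty (45 to 80 g); only the weight tells
- tin_c_mid (a point): one of three look-alike plain steel tins standing lid up on the board: a smooth box 36 mm thick (x), 60 mm wide (y), 96 mm high (z); the top 17 mm is the lid, above a thin dark line. This point is its centre, 48 mm above its foot. The two broad sides (60 x 96) are alike. One of the three is full (260 to 370 g), two are empty (45 to 80 g); only the weight tells
- focus (a point): unmarked point in the air on the camera's line of sight, 150 mm ahead of the lens front, 160 to 230 mm above the table. The camera looks back to the robot, 25 degrees below level. x: along the sight line, towards the lens; y: level; z: up, leaning 25 degrees away from the camera. A well-presented tin has its centre here, its z along this z, its x along this x either way round
- stand: camera stand fixed to the table: round dark foot, 150 mm diameter (origin: centre of its underside), and a column whose height varies; on it a black camera 115 mm wide, 55 mm deep, 80 mm high, with a lens 60 mm thick and 45 mm long that points along the stand's -x and 25 degrees down; its top is up to 0.39 m above the table. Do not touch
- board: fixed wooden serving board, 300 mm long (its x), 150 mm wide (its y), 18 mm thick; origin at the centre of its underside. The tins stand in a row along its x, about 78 mm apart, broad sides roughly across the row
- bowl: white bowl, 190 mm across, 50 mm high; origin at the centre of its underside. Leave alone
- mill: dark wooden pepper mill, 52 mm diameter, 133 mm high; origin at the centre of its underside. Leave alone
- spoon: steel spoon 190 mm long lying along its x; origin in its underside. Leave alone
There are look-alikes about, which are no part of the job. What is shaped like the part that bears tin_b_mid but orange is not meant. Leave any green look-alike of the part that bears tin_c_mid alone.

How it is judged (in metres and radians):
At the end, for the whole second after the job is handed in: Full tin gripped in the air, lid up, still, resting on nothing; centre within 20 mm of the point 150 mm before the lens, broad side and height axis square to the sight line within 9 degrees; both empties upright on the board, released; bowl, mill, spoon within 30 mm of their start (((distance between tin_a_mid and focus below 0.02 m and angle between the x axis of tin_a_mid and the x axis of focus, either way round below 0.16 rad and angle between the z axis of tin_a_mid and the z axis of focus, either way round below 0.16 rad and angle between tin_a_mid's own z axis and vertical below 0.7 rad and linear speed of tin_a below 0.02 m/s and angular speed of tin_a below 0.15 rad/s and contact force between tin_a and the fingers above 2 N and contact force between tin_a and stand below 0.2 N and (angle between tin_b_mid's own z axis and vertical below 0.1 rad and z of tin_b_mid in the frame of board between 0.06 and 0.072 m and x of tin_b_mid in the frame of board between -0.15 and 0.15 m and y of tin_b_mid in the frame of board between -0.075 and 0.075 m and linear speed of tin_b below 0.02 m/s and contact force between tin_b and the arm below 0.2 N and contact force between tin_b and the fingers below 0.2 N and contact force between tin_b and board between 0.2 and 1.4 N) and (angle between tin_c_mid's own z axis and vertical below 0.1 rad and z of tin_c_mid in the frame of board between 0.06 and 0.072 m and x of tin_c_mid in the frame of board between -0.15 and 0.15 m and y of tin_c_mid in the frame of board between -0.075 and 0.075 m and linear speed of tin_c below 0.02 m/s and contact force between tin_c and the arm below 0.2 N and contact force between tin_c and the fingers below 0.2 N and contact force between tin_c and board between 0.2 and 1.4 N)) or (distance between tin_b_mid and focus below 0.02 m and angle between the x axis of tin_b_mid and the x axis of focus, either way round below 0.16 rad and angle between the z axis of tin_b_mid and the z axis of focus, either way round below 0.16 rad and angle between tin_b_mid's own z axis and vertical below 0.7 rad and linear speed of tin_b below 0.02 m/s and angular speed of tin_b below 0.15 rad/s and contact force between tin_b and the fingers above 2 N and contact force between tin_b and stand below 0.2 N and (angle between tin_a_mid's own z axis and vertical below 0.1 rad and z of tin_a_mid in the frame of board between 0.06 and 0.072 m and x of tin_a_mid in the frame of board between -0.15 and 0.15 m and y of tin_a_mid in the frame of board between -0.075 and 0.075 m and linear speed of tin_a below 0.02 m/s and contact force between tin_a and the arm below 0.2 N and contact force between tin_a and the fingers below 0.2 N and contact force between tin_a and board between 0.2 and 1.4 N) and (angle between tin_c_mid's own z axis and vertical below 0.1 rad and z of tin_c_mid in the frame of board between 0.06 and 0.072 m and x of tin_c_mid in the frame of board between -0.15 and 0.15 m and y of tin_c_mid in the frame of board between -0.075 and 0.075 m and linear speed of tin_c below 0.02 m/s and contact force between tin_c and the arm below 0.2 N and contact force between tin_c and the fingers below 0.2 N and contact force between tin_c and board between 0.2 and 1.4 N)) or (distance between tin_c_mid and focus below 0.02 m and angle between the x axis of tin_c_mid and the x axis of focus, either way round below 0.16 rad and angle between the z axis of tin_c_mid and the z axis of focus, either way round below 0.16 rad and angle between tin_c_mid's own z axis and vertical below 0.7 rad and linear speed of tin_c below 0.02 m/s and angular speed of tin_c below 0.15 rad/s and contact force between tin_c and the fingers above 2 N and contact force between tin_c and stand below 0.2 N and (angle between tin_a_mid's own z axis and vertical below 0.1 rad and z of tin_a_mid in the frame of board between 0.06 and 0.072 m and x of tin_a_mid in the frame of board between -0.15 and 0.15 m and y of tin_a_mid in the frame of board between -0.075 and 0.075 m and linear speed of tin_a below 0.02 m/s and contact force between tin_a and the arm below 0.2 N and contact force between tin_a and the fingers below 0.2 N and contact force between tin_a and board between 0.2 and 1.4 N) and (angle between tin_b_mid's own z axis and vertical below 0.1 rad and z of tin_b_mid in the frame of board between 0.06 and 0.072 m and x of tin_b_mid in the frame of board between -0.15 and 0.15 m and y of tin_b_mid in the frame of board between -0.075 and 0.075 m and linear speed of tin_b below 0.02 m/s and contact force between tin_b and the arm below 0.2 N and contact force between tin_b and the fingers below 0.2 N and contact force between tin_b and board between 0.2 and 1.4 N))) and distance of each of bowl, mill, spoon from where it was at the start of the episode below 0.03 m); the arm keeps its last pose, push and grip.
It fails at once if the camera or its stand is bumped (contact force between stand and anything else above 2 N).
It fails at once if a bystander is pushed away (distance of any of bowl, mill, spoon from where it was at the start of the episode above 0.03 m).
It fails at once if a tin is knocked over (angle between any of tin_a_mid, tin_b_mid, tin_c_mid's own z axis and vertical above 0.9 rad).
It also fails if it takes over 61 s, if anything falls off the work surface, if the arm or the gripper's body presses on something with over 40 N, if the wrist force passes 120 N, or if a joint passes its speed limit or range.

## Robot

A 6-joint arm with a two-finger parallel gripper is mounted at the origin on the work surface. World frame = base frame: x ahead of the robot, y to its left, z up, the work surface at z = 0. Lengths are in m, angles in degrees, forces in N, time in s.
With the tool pointing down it reaches from about 0.2 to 0.875 m from the base axis. Payload 3.4 kg.
Tool frame: the origin (TCP) lies midway between the tips of the shut fingers; the grasp point (between the pads) lies 19 mm behind it (arm.grip_depth is the distance from the TCP to the grasp point, in m); z points along the fingers, y is the direction in which the jaws open and shut (so a half turn about z gives the same grasp; the last joint's range is limited). The gripper opens to 94 mm and grips with 3 to 60 N. Pads are 16 mm wide; open, the fingers measure 119 mm over their backs; the gripper's body (75 mm by 177 mm) begins 78 mm behind the grasp point.
Start: joints at [63.999, 15.808, 86.224, -0, 77.962, -6.933], TCP at [0.188, 0.543, 0.205] pointing down, gripper open.
Joint ranges: [-165.64, 165.64], [-43.16, 119.46], [12.63, 154.43], [-67.54, 247.53], [6.08, 155.33], [-154.97, 154.97]. Speed limits (degrees/s): [147.25, 147.25, 180, 180, 180, 180].

## Interface

Orientations are given as a 3x3 rotation matrix whose columns are the frame's x, y, z axes.
In Python, from cell import arm gives the robot as it stands.
- The arm moves only by the tool jog_arm, never from a script. Its argument "plan" is a list of rows, each a list of 7 numbers: the shift along the tool's x, y, z in cm, then the turn, a rotation vector about the tool's x, y, z in degrees, then the gripper command: -1 is shut, 1 is fully open, values between are in proportion. A call has 1 to 5 rows; each row is the pose to reach, as a shift and turn from the pose commanded when the call began, along the tool's axes at that moment; what a row does not reach only later rows make up. A row lasts 1/8 s, in which the tool goes at most 62.5 mm and 10.7 degrees, less where a joint would pass 70% of its speed; a pose out of reach is approached as far as the arm can. A call with a gripper value outside its range is refused whole. The fingers move at their own pace and stop on an object; "squeeze" is the grip in N (left out, the last holds). Time passes only in rows, so rows that repeat a pose let the fingers close. It gives the time, the measured TCP pose, the force and the opening at its end, in the units of the state.
- arm.observe(): the state, without advancing time (a new reading comes with each control period).
- arm.grab_frame(name): name is "side" or "top" or "wrist"; returns (picture, depth): 384x512x3 uint8, red, green, blue; 384x512 float32, m along the optical axis (not along the pixel's ray), 0 where there is no reading.
- arm.camera_params(name): a dict with "fx", "fy", "cx", "cy" (pixels), "k1" (the pictures are not rectified: a ray, as slopes to the right and down, at radius r is drawn at 1 + k1 r^2 times it, then the intrinsics apply), "xyz" and "rotation" of the camera in the world; the wrist camera has in their place "mount" (4x4, takes a point from camera to tool coordinates, whose origin is the TCP and whose axes are the flange's). Camera axes: x right, y up, looking along -z (the intrinsics and any distortion apply to the point x, -y, -z); pixel columns grow to the right and rows downward; lengths in m; the calibration is good to about 2 mm. A picture is of the moment at which its call begins: read the wrist's pose just before it. camera_params takes no time and is no camera call.
- arm.close_job(): hands the job in, once; it reports no verdict.
The state is a dict: "clock": time; "q": joint angles; "joint_vel": joint speeds; "joint_torque": joint torques, N m; "ee_pos": TCP position; "tcp_rot": TCP orientation; "contact_force": force on the tool from outside, world axes, zero at the start; "moment": the same for the moment, N m; "finger_gap": finger opening in m.
Only numpy, scipy, OpenCV 4.12 (cv2) and the standard library are available. Lean on these libraries where they do the work, as an engineer would, in place of code of your own. Each camera call takes 0.05 s, during which the arm holds its last target.

## Working session

There is one attempt and no reset: what is moved stays moved. The work goes in short steps, Python scripts to look and compute and a tool call to move; the robot and the scene stay as the last step left them, time stands still between calls to the robot, and variables do not carry over. Pictures are saved under pics/ and viewed, and the job is handed in when it is done.

Besides the shell and the picture viewer there is one more tool, called after "Emit:" as name([rows], argument=value, ...), one row to a line, values as JSON. jog_arm: Moves the arm, as the interface text tells. Its arguments: {"type":"object","properties":{"plan":{"type":"array","items":{"type":"array","items":{"type":"number"}}},"squeeze":{"type":"number"}},"required":["plan"]}

```bash
ls; mkdir -p pics; python3 - <<'E'
from cell import arm
import cv2,numpy as np
s=arm.observe();print(s)
for n in ("side","top","wrist"):
    p,d=arm.grab_frame(n);cv2.imwrite(f"pics/{n}0.png",p[:,:,::-1]);np.savez(f"{n}0.npz",p=p,d=d)
    print(n,arm.camera_params(n))
E
```

```text
pics
{'clock': 0.0, 'q': array([ 6.39994728e+01,  1.58494112e+01,  8.62924302e+01, -1.02450914e-03,
        7.79616607e+01, -6.93288215e+00]), 'joint_vel': array([ 0.00752441,  0.13744945,  0.07772833, -0.10817987, -0.00235045,
       -0.04471278]), 'joint_torque': array([ 6.23857686e-04, -4.04581761e+01, -2.37226743e+01,  6.97846804e-02,
        3.45609931e-02, -1.14678678e-04]), 'ee_pos': array([0.18761513, 0.54295382, 0.20460634]), 'tcp_rot': array([[-9.45134687e-01,  3.26679998e-01, -7.76193792e-04],
       [ 3.26680858e-01,  9.45133301e-01, -1.63128793e-03],
       [ 2.00697465e-04, -1.79535446e-03, -9.99998368e-01]]), 'contact_force': array([-0.68847917,  0.30406271,  0.55859164]), 'moment': array([ 0.02595663, -0.0050348 ,  0.05750294]), 'finger_gap': 0.09397326949437525}
side {'fx': 387.6343454772051, 'fy': 387.6343454772051, 'cx': 251.97969789033286, 'cy': 195.02239655357718, 'k1': -0.11349356763346005, 'xyz': array([0.44988629, 0.69365496, 0.99390088]), 'rotation': array([[-0.99197286,  0.09000222, -0.08882261],
       [-0.12592892, -0.76689088,  0.62930143],
       [-0.011
[... 168 characters left out ...]
'xyz': array([ 0.39891107, -0.00458399,  1.42511453]), 'rotation': array([[-0.01928542,  0.99166994, -0.12735305],
       [-0.99981257, -0.01891177,  0.0041426 ],
       [ 0.00169962,  0.12740907,  0.9918488 ]])}
wrist {'fx': 284.01184763263353, 'fy': 284.01184763263353, 'cx': 254.0398171843759, 'cy': 190.92895166571915, 'k1': -0.0576465137531305, 'mount': array([[ 5.78708968e-04,  9.72051439e-01,  2.34767255e-01,
         6.75818922e-02],
       [ 9.99999599e-01, -7.23011258e-04,  5.28589040e-04,
         5.82412809e-04],
       [ 6.83555106e-04,  2.34766855e-01, -9.72051468e-01,
        -1.79212674e-01],
       [ 0.00000000e+00,  0.00000000e+00,  0.00000000e+00,
         1.00000000e+00]])}
```

View pics/side0.png

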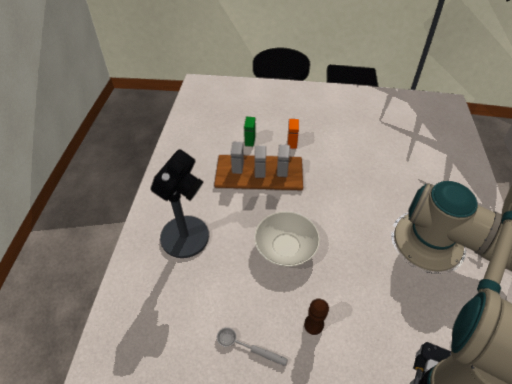

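View pics/top0.png

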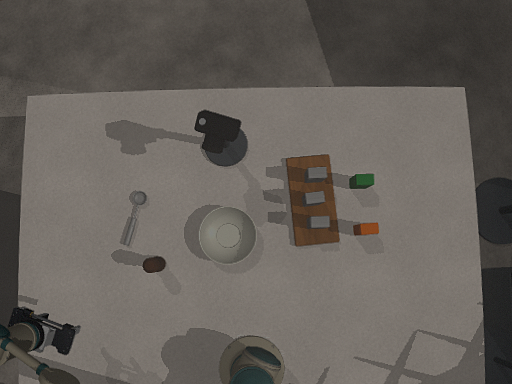

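View pics/wrist0.png

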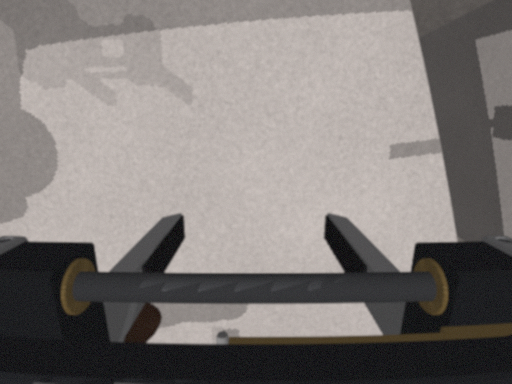

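The side view shows three steel tins on the board near (237,155), (260,160), (284,160), with green and orange look-alikes behind. The stand is at (180,200) with its lens towards the robot. The top view shows the tins at (316,172), (314,197), (319,221).

```bash
cat > h.py <<'E'
import numpy as np,cv2
from cell import arm
def cam(name,s=None):
    c=arm.camera_params(name)
    if 'mount' in c:
        s=s or arm.observe()
        T=np.eye(4);T[:3,:3]=s['tcp_rot'];T[:3,3]=s['ee_pos'];M=T@c['mount'];return c,M[:3,:3],M[:3,3]
    return c,np.array(c['rotation']),np.array(c['xyz'])
def rays(name,uv,s=None):
    c,R,t=cam(name,s);uv=np.asarray(uv,float).reshape(-1,1,2)
    K=np.array([[c['fx'],0,c['cx']],[0,c['fy'],c['cy']],[0,0,1]])
    n=cv2.undistortPoints(uv,K,np.array([c['k1'],0,0,0]))[:,0]
    d=np.c_[n[:,0],-n[:,1],-np.ones(len(n))]@R.T
    return t,d
def onplane(name,uv,z,s=None):
    t,d=rays(name,uv,s);return t+d*((z-t[2])/d[:,2])[:,None]
def cloud(name,depth,s=None):
    v,u=np.mgrid[:384,:512];t,d=rays(name,np.c_[u.ravel(),v.ravel()],s)
    P=t+d*depth.ravel()[:,None];P[depth.ravel()<=0]=np.nan
    return P.reshape(384,512,3)
E
python3 - <<'E'
from h import *
np.set_printoptions(precision=4,suppress=True)
for n in('top','side'):
    f=np.load(n+'0.npz');p=f['p'];P=cloud(n,f['d']);np.save(n+'P.npy',P)
    hsv=cv2.cvtColor(p,cv2.COLOR_RGB2HSV)
    z=P[...,2]
    print(n,'table z',np.nanmedian(z[300:320,300:400]) if n=='top' else np.nanmedian(z[200:230,90:120]))
    # tops of tins: z 0.1..0.13
    m=((z>0.098)&(z<0.13)).astype(np.uint8)
    k,l,st,ce=cv2.connectedComponentsWithStats(m)
    for i in range(1,k):
        if st[i,4]>40:
            q=P[l==i][:,:3]; c,sz,a=cv2.minAreaRect((q[:,:2]*1000).astype(np.float32))
            print(i,st[i],np.round(ce[i]),q.mean(0),'rect',np.round(c,1),np.round(sz,1),round(a,1),'rgb',p[l==i].mean(0).round())
    m=((z>0.15)&(P[...,0]>.3)&(P[...,1]<.3)).astype(np.uint8)
    k,l,st,ce=cv2.connectedComponentsWithStats(m)
    for i in range(1,k):
        if st[i,4]>40: print('high',st[i],P[l==i].mean(0),P[l==i].min(0),P[l==i].max(0))
    # dark foot
    m=((z<0.03)&(z>.008)&(hsv[...,2]<90)&(P[...,0]>.3)).astype(np.uint8)
    k,l,st,ce=cv2.connectedComponentsWithStats(m)
    for i in range(1,k):
        if st[i,4]>80: print('foot?',st[i],P[l==i].mean(0),P[l==i].min(0),P[l==i].max(0),p[l==i].mean(0).round())
E
python3 - <<'E'
import cv2
for n,(x0,y0,x1,y1) in dict(side=(130,130,320,280),top=(170,90,400,260)).items():
    p=cv2.imread(f'pics/{n}0.png')[y0:y1,x0:x1];cv2.imwrite(f'pics/{n}0z.png',cv2.resize(p,None,fx=3.4,fy=3.4,interpolation=cv2.INTER_CUBIC))
E
```

```text
top table z -0.0010703871824382372
2 [308 167  19  12 217] [317. 173.] [ 0.6234 -0.2173  0.1122] rect [ 624.4 -217.8] [36.  57.6] 2.3 rgb [94. 92. 89.]
17 [305 191  20  14 217] [314. 197.] [ 0.5453 -0.2065  0.1119] rect [ 545.8 -207.6] [36.  58.5] 6.5 rgb [94. 92. 89.]
18 [310 216  20  12 220] [320. 222.] [ 0.4693 -0.22    0.1127] rect [ 469.5 -220.9] [58.2 34.8] 88.5 rgb [95. 93. 90.]
29 [143 258  17  15 161] [151. 265.] [0.3464 0.3019 0.1223] rect [345.1 303.8] [46.8 43. ] 89.4 rgb [53. 42. 36.]
high [ 194  110   47   44 1313] [0.7125 0.082  0.3116] [0.655  0.018  0.2612] [0.7784 0.1433 0.3393]
foot? [205 131  43  35 707] [0.7187 0.0572 0.0131] [0.6711 0.0006 0.008 ] [0.7897 0.1446 0.0289] [56. 56. 56.]
foot? [ 286  156   53   90 2205] [ 0.5243 -0.2087  0.0166] [ 0.3976 -0.2961  0.0081] [ 0.6989 -0.1302  0.0296] [78. 57. 40.]
side table z -0.7490233053072721
1 [  0   0  56  54 403] [26. 25.] [ 1.8769 -1.0396  0.1133] rect [ 1878.5 -1060.8] [ 21.1 579. ] 0.2 rgb [128. 126. 116.]
5 [432  17   7   9  41] [435.  21.] [-0.22   -1.2582  0.1137] rect [ -221.  -1260.7] [30.1 28.2] 84.6 rgb
[... 692 characters left out ...]
46.2] 2.2 rgb [53. 32. 21.]
high [  0   0  44  42 915] [ 1.8771 -0.9888  0.2032] [ 1.8662 -1.2509  0.1501] [ 1.8882 -0.8041  0.3   ]
high [ 150  149   54   62 1823] [0.7176 0.0995 0.2962] [0.6568 0.0225 0.1501] [0.7841 0.1436 0.3393]
foot? [232 169  70  21 406] [ 0.5198 -0.1638  0.0171] [ 0.4041 -0.2255  0.0081] [ 0.6334 -0.1315  0.03  ] [81. 50. 27.]
foot? [226 171  16  13 104] [ 0.6385 -0.1756  0.0188] [ 0.6112 -0.2011  0.0143] [ 0.6585 -0.1433  0.0296] [87. 53. 28.]
foot? [ 160  216   49   42 1392] [0.7441 0.0843 0.0152] [0.674  0.0031 0.008 ] [0.8195 0.1488 0.0285] [53. 55. 58.]
foot? [305 318  19  16  88] [0.3521 0.3226 0.0206] [0.324  0.2982 0.0099] [0.3726 0.3312 0.0294] [41. 24. 15.]
```

View pics/side0z.png

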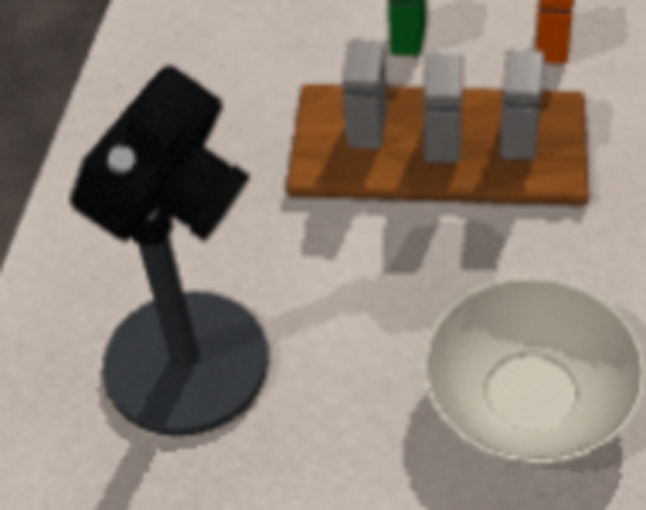

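View pics/top0z.png

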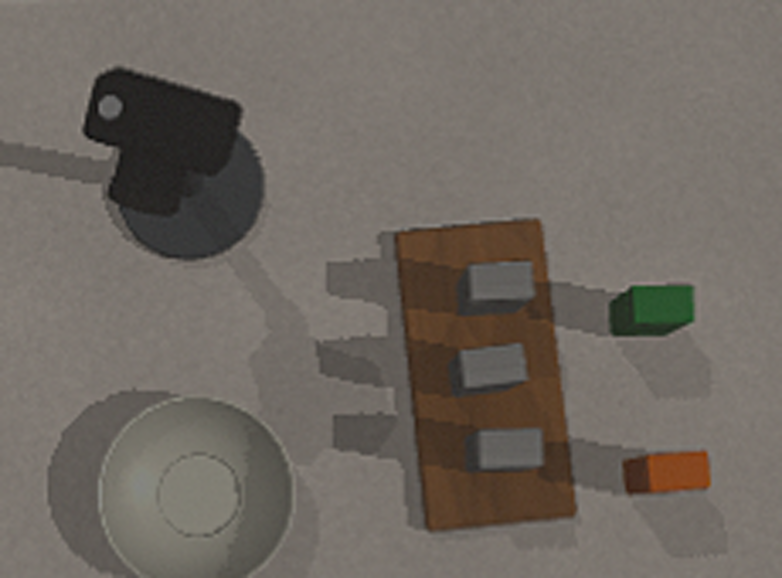

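The zooms show the stand's camera body turned about 17° from world x, with its lens pointing to the robot's left. Next I fit the foot disc, the body faces and the lens.

```bash
cat > fit.py <<'E'
from h import *
from scipy.optimize import least_squares
np.set_printoptions(precision=4,suppress=True)
# foot circle: per-camera mask edge at z of foot top
out={}
for n in('top','side'):
    P=np.load(n+'P.npy');p=np.load(n+'0.npz')['p']
    z=P[...,2];hsv=cv2.cvtColor(p,cv2.COLOR_RGB2HSV)
    m=(z>.008)&(z<.028)&(abs(P[...,0]-.74)<.12)&(abs(P[...,1]-.08)<.1)
    q=P[m];zt=np.median(q[:,2])
    h=cv2.convexHull((q[:,:2]*1000).astype(np.float32))[:,0]/1000
    f=lambda a:np.hypot(*(h-a).T)-.075
    r=least_squares(f,[.74,.08],loss='soft_l1',f_scale=.003);print(n,'foot',r.x,zt,np.abs(r.fun).mean())
    # body
    m=(z>.2)&(P[...,0]>.55)&(P[...,0]<.85)&(abs(P[...,1]-.08)<.12)
    # normals by local plane fit
    H,W=z.shape;N=np.full((H,W,3),np.nan)
    for v,u in np.argwhere(m):
        w=P[v-2:v+3,u-2:u+3].reshape(-1,3);mm=m[v-2:v+3,u-2:u+3].ravel()
        if mm.sum()<20 or np.ptp(w[mm],axis=0).max()>.03: continue
        w=w[mm];c=w.mean(0);_,s,vt=np.linalg.svd(w-c)
        if s[2]/np.sqrt(len(w))>.0012: continue
        nn=vt[2]; 
        if nn@(cam(n)[2]-c)<0: nn=-nn
        N[v,u]=nn
    g=~np.isnan(N[...,0])
    # cluster
    NN=N[g];PP=P[g]
    used=np.zeros(len(NN),bool)
    for it in range(4):
        left=np.where(~used)[0]
        if len(left)<25:break
        C=(NN[left]@NN[left].T>np.cos(np.radians(12))).sum(1);k=left[C.argmax()]
        s=(NN@NN[k]>np.cos(np.radians(12)))&~used
        used|=s;w=PP[s]
        # ransac-ish plane: median offset
        off=np.median(w@NN[k]);w2=w[abs(w@NN[k]-off)<.006];c=w2.mean(0);nn=np.linalg.svd(w2-c)[2][2];nn*=np.sign(nn@NN[k])
        print('  face',s.sum(),len(w2),'n',nn,'az',np.degrees(np.arctan2(nn[1],nn[0])).round(1),'el',np.degrees(np.arcsin(nn[2])).round(1),'c',c)
    out[n]=P[m]
np.savez('standpts.npz',**out)
E
python3 fit.py
```

```text
top foot [0.7129 0.0587] 0.012662458116764808 0.021578697364597943
side foot [0.7474 0.0741] 0.015155902293404744 0.0023719407263801443
  face 171 151 n [0.3154 0.9489 0.002 ] az 71.6 el 0.1 c [0.7504 0.1344 0.2949]
  face 65 54 n [-0.4986  0.139   0.8556] az 164.4 el 58.8 c [0.7045 0.0656 0.3166]
  face 21 21 n [-0.4531 -0.1891  0.8712] az -157.3 el 60.6 c [0.6873 0.089  0.2977]
  face 16 13 n [0.1891 0.9087 0.3722] az 78.2 el 21.9 c [0.6876 0.1215 0.2783]
```

```bash
cat > fit2.py <<'E'
from h import *
np.set_printoptions(precision=4,suppress=True)
f=np.load('standpts.npz')
# yaw from top view silhouettes: min area rect of body part
for n in('top','side'):
    Q=f[n];z=Q[:,2];print(n,len(Q))
    for yaw in(-15,-17,-19):
        a=np.radians(yaw);b=np.radians(25)
        hx=np.array([np.cos(a),np.sin(a),0]);y=np.array([-np.sin(a),np.cos(a),0])
        x=hx*np.cos(b)+np.array([0,0,np.sin(b)]);u=np.cross(x,y)
        B=np.c_[Q@x,Q@y,Q@u]
        pr=lambda v:np.percentile(v,[0.3,2,50,98,99.7]).round(4)
        # top face of body: large u
        sel=B[:,2]>np.percentile(B[:,2],99)-.01
        bt=B[sel];print(yaw,'x',pr(B[:,0]),'y',pr(B[:,1]),'u',pr(B[:,2]))
        print('    topface x',pr(bt[:,0]),'y',pr(bt[:,1]),'u std',bt[:,2].std(), 'slope',np.linalg.lstsq(np.c_[bt[:,:2]-bt[:,:2].mean(0),np.ones(len(bt))],bt[:,2],rcond=None)[0])
        # histogram along x of y-width
        for lo in np.arange(B[:,0].min(),B[:,0].max(),.01):
            s=(B[:,0]>=lo)&(B[:,0]<lo+.01)
            if s.sum()>4 and yaw==-17: print('     x%.3f n%d y %.4f %.4f u %.4f %.4f'%(lo+.005,s.sum(),*np.percentile(B[s,1],[2,98]),*np.percentile(B[s,2],[2,98])))
E
python3 fit2.py
```

```text
top 1313
-15 x [0.6736 0.6766 0.7407 0.7738 0.7751] y [0.2077 0.2091 0.2633 0.3189 0.323 ] u [-0.0524 -0.0435  0.0038  0.0198  0.0221]
    topface x [0.7239 0.7276 0.7461 0.7621 0.7625] y [0.2162 0.2303 0.2669 0.3062 0.3107] u std 0.0028397687394580264 slope [-0.015  -0.0259  0.017 ]
-17 x [0.6648 0.6679 0.7321 0.7641 0.765 ] y [0.2318 0.2325 0.2859 0.3426 0.3463] u [-0.0484 -0.0392  0.008   0.0239  0.0262]
    topface x [0.7163 0.7189 0.7381 0.753  0.7537] y [0.2434 0.2664 0.2909 0.3305 0.3343] u std 0.0027590672070129585 slope [-0.0303 -0.0453  0.0212]
     x0.669 n71 y 0.2618 0.3175 u -0.0158 0.0081
     x0.679 n78 y 0.2629 0.3158 u -0.0171 0.0073
     x0.689 n69 y 0.2632 0.3160 u -0.0192 0.0072
     x0.699 n75 y 0.2635 0.3162 u -0.0198 0.0066
     x0.709 n83 y 0.2375 0.3383 u -0.0053 0.0123
     x0.719 n142 y 0.2325 0.3445 u -0.0154 0.0229
     x0.729 n162 y 0.2321 0.3450 u -0.0328 0.0256
     x0.739 n164 y 0.2322 0.3442 u -0.0153 0.0253
     x0.749 n169 y 0.2319 0.3442 u -0.0263 0.0245
     x0.759 n255 y 0.2335 0.3426 u -0.0463 0.0132
     x0.769 n45 y 0.2762 0.3388 u -0.0477 0.
[... 964 characters left out ...]
1 0.3193 u -0.0285 0.0062
     x0.699 n117 y 0.2737 0.3192 u -0.1025 0.0060
     x0.709 n223 y 0.2440 0.3443 u -0.1071 0.0103
     x0.719 n231 y 0.2401 0.3488 u -0.0965 0.0219
     x0.729 n216 y 0.2392 0.3490 u -0.0441 0.0236
     x0.739 n215 y 0.2411 0.3487 u -0.0455 0.0244
     x0.749 n213 y 0.2399 0.3485 u -0.0451 0.0235
     x0.759 n194 y 0.2395 0.3484 u -0.0459 0.0196
     x0.769 n20 y 0.2569 0.3457 u -0.0463 0.0085
-19 x [0.6552 0.6567 0.7139 0.7533 0.7558] y [0.2589 0.2644 0.3291 0.3721 0.3727] u [-0.1027 -0.0907  0.0108  0.0274  0.0293]
    topface x [0.7102 0.7109 0.7297 0.7454 0.7466] y [0.2795 0.2995 0.3201 0.3592 0.361 ] u std 0.0030608530271535703 slope [ 0.0027 -0.0993  0.0245]
```

```bash
cat >> h.py <<'E'
from scipy.spatial.transform import Rotation as Ro
def down(yaw,tilt=0):
    """tool x at given yaw, z down; tilt deg: pitched about tool y so z leans towards -toolx"""
    a=np.radians(yaw);x=np.array([np.cos(a),np.sin(a),0]);z=np.array([0,0,-1.]);y=np.cross(z,x)
    return np.c_[x,y,z]@Ro.from_rotvec([0,-np.radians(tilt),0]).as_matrix()
def go(pos,R):
    s=arm.observe();Rc=s['tcp_rot']
    d=Rc.T@(np.array(pos)-s['ee_pos'])*100;r=Ro.from_matrix(Rc.T@R).as_rotvec(degrees=True)
    print('shift cm',d.round(2),'turn',r.round(2),'| t',round(s['clock'],2),'q',s['q'].round(1),'F',s['contact_force'].round(2),'gap',round(s['finger_gap'],4))
def focus(yaw=-17):
    a=np.radians(-17);b=np.radians(25)
    y=np.array([-np.sin(a),np.cos(a),0]);x=np.array([np.cos(a)*np.cos(b),np.sin(a)*np.cos(b),np.sin(b)]);u=np.cross(x,y)
    lens=.6655*x+.2915*y-.020*u
    return lens,lens-.15*x,np.c_[-x,y,-u]
E
python3 - <<'E'
from h import *
np.set_printoptions(precision=4,suppress=True)
l,f,R=focus();print('lens',l,'focus',f);print(R)
# bowl
for n in('top','side'):
    P=np.load(n+'P.npy');z=P[...,2];m=(z>.035)&(z<.06)&(P[...,0]>.3)&(P[...,0]<.62)&(P[...,1]>-.02)&(P[...,1]<.28);q=P[m];print(n,'bowl',q.min(0),q.max(0))
print(down(163,25))
go([.4715,-.220,.26],down(180))
go([.188,.44,.36],down(161))
E
```

```text
lens [0.6701 0.0999 0.2631] focus [0.5401 0.1397 0.1997]
[[-0.8667  0.2924  0.4042]
 [ 0.265   0.9563 -0.1236]
 [-0.4226  0.     -0.9063]]
top bowl [ 0.3419 -0.02    0.0351] [0.5297 0.1621 0.0557]
side bowl [ 0.3454 -0.0199  0.035 ] [0.5338 0.1633 0.0555]
[[-0.8667  0.2924  0.4042]
 [ 0.265   0.9563 -0.1236]
 [-0.4226  0.     -0.9063]]
shift cm [-51.75 -62.86  -5.44] turn [ -0.08  -0.02 -19.07] | t 0.15 q [64.  15.8 86.3  0.  78.  -6.9] F [0.19 0.11 0.6 ] gap 0.094
shift cm [ -3.39  -9.75 -15.5 ] turn [-0.08 -0.01 -0.07] | t 0.15 q [64.  15.8 86.3  0.  78.  -6.9] F [0.19 0.11 0.6 ] gap 0.094
```

Emit:
jog_arm([
  [-2,-4,-5,0,0,-3,1],
  [-5,-8,-10,0,0,-6,1],
  [-9,-12,-13,0,0,-9,1],
  [-13,-16,-14,0,0,-12,1],
  [-17,-21,-14,0,0,-15,1],
], squeeze=25)

```text
clock: 0.78
ee_pos: [0.2779, 0.2969, 0.3464]
tcp_rot: [[-0.998, 0.068, 0.003], [0.068, 0.998, 0.002], [-0.003, 0.002, -1.0]]
contact_force: [0.6, 0.1, 0.2]
finger_gap: 0.0941
```

```bash
python3 - <<'E'
from h import *
go([.4715,-.220,.30],down(180))
E
```

```text
shift cm [-22.84 -50.26   4.62] turn [ 0.09  0.16 -3.92] | t 0.78 q [ 37.1  -2.3  88.1  -0.   94.  -49. ] F [0.64 0.1  0.17] gap 0.0941
```

Emit:
jog_arm([
  [-6,-15,0,0,0,-4,1],
  [-12,-30,0,0,0,-4,1],
  [-17,-40,1,0,0,-4,1],
  [-22.8,-50,2,0,0,-4,1],
  [-22.8,-50.3,4.6,0,0,-4,1],
])

```text
clock: 1.4
ee_pos: [0.3815, 0.0024, 0.3319]
tcp_rot: [[-1.0, 0.002, 0.002], [0.002, 1.0, 0.0], [-0.002, 0.0, -1.0]]
contact_force: [1.3, 0.9, -0.4]
finger_gap: 0.0942
```

```bash
python3 - <<'E'
from h import *
go([.4715,-.220,.30],down(180))
E
```

```text
shift cm [ -9.03 -22.23   3.21] turn [ 0.01  0.11 -0.09] | t 1.4 q [ -10.2   -4.5   92.     0.    92.4 -100.1] F [ 1.27  0.87 -0.45] gap 0.0942
```

Emit:
jog_arm([
  [-8.7,-21,3,0,0,0,1],
  [-8.7,-21,3,0,0,0,1],
  [-8.7,-21,3,0,0,0,1],
  [-8.7,-21,3,0,0,0,1],
  [-8.7,-21,3,0,0,0,1],
])

```text
clock: 2.02
ee_pos: [0.4681, -0.2081, 0.2998]
tcp_rot: [[-1.0, 0.005, -0.003], [0.005, 1.0, 0.001], [0.003, 0.001, -1.0]]
contact_force: [-0.4, 0.3, -0.8]
finger_gap: 0.0939
```

```bash
python3 - <<'E'
from h import *
s=arm.observe();go([.4715,-.220,.30],down(180))
p,d=arm.grab_frame('wrist');cv2.imwrite('pics/w1.png',p[:,:,::-1])
P=cloud('wrist',d,s);z=P[...,2];np.savez('w1.npz',P=P,p=p)
m=((z>0.098)&(z<0.13)).astype(np.uint8);m[300:]=0
k,l,st,ce=cv2.connectedComponentsWithStats(m)
for i in range(1,k):
    if st[i,4]>80:
        q=P[l==i]; c,sz,a=cv2.minAreaRect((q[:,:2]*1000).astype(np.float32))
        print(i,st[i],q.mean(0).round(4),'rect',np.round(c,1),np.round(sz,1),round(a,1),p[l==i].mean(0).round())
E
```

```text
shift cm [-0.34 -1.19 -0.02] turn [ 0.07 -0.15 -0.26] | t 2.02 q [ -31.7    8.1   83.2   -0.    88.9 -121.5] F [-0.43  0.34 -0.79] gap 0.0939
7 [ 221  163   46   28 1266] [ 0.469  -0.2211  0.1132] rect [ 470.  -221.5] [35.2 59.4] 0.0 [154. 151. 151.]
8 [ 232  215   45   31 1158] [ 0.5442 -0.2082  0.1129] rect [ 546.7 -208. ] [36.5 59.9] 6.2 [151. 148. 147.]
9 [226 267  41   6 187] [ 0.6082 -0.2184  0.1066] rect [ 608.6 -219.9] [ 3.4 58.2] 1.5 [90. 89. 88.]
```

View pics/w1.png

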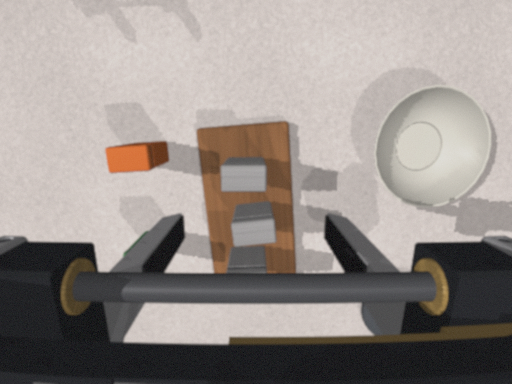

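The wrist view shows the three tins at (243,175), (253,226) and (247,260); positions agree with the other cameras to 2 mm. Tin 3 (nearest) is at (0.470, -0.221).

```bash
python3 - <<'E'
from h import *
go([.470,-.221,.053],down(180))
E
```

```text
shift cm [-0.3  -1.51 24.76] turn [ 0.11 -0.12 -0.18] | t 2.08 q [ -31.6    8.    83.2    0.    88.9 -121.5] F [-0.86  0.97 -0.11] gap 0.0938
```

Emit:
jog_arm([
  [-0.3,-1.3,5,0,0,0,1],
  [-0.3,-1.3,10,0,0,0,1],
  [-0.3,-1.3,15,0,0,0,1],
  [-0.3,-1.3,20,0,0,0,1],
  [-0.3,-1.3,24.7,0,0,0,1],
])

```text
clock: 2.7
ee_pos: [0.4705, -0.2169, 0.0541]
tcp_rot: [[-1.0, -0.0, 0.001], [-0.0, 1.0, 0.0], [-0.001, 0.0, -1.0]]
contact_force: [0.4, -0.1, -0.5]
finger_gap: 0.0938
```

Emit:
jog_arm([
  [0,0,0,0,0,0,1],
  [0,0,0,0,0,0,-1],
  [0,0,0,0,0,0,-1],
  [0,0,0,0,0,0,-1],
  [0,0,0,0,0,0,-1],
])

```text
clock: 3.32
ee_pos: [0.4719, -0.2203, 0.0562]
tcp_rot: [[-1.0, 0.001, 0.003], [0.001, 1.0, -0.003], [-0.003, -0.003, -1.0]]
contact_force: [-0.9, -3.4, 5.2]
finger_gap: 0.0601
```

Emit:
jog_arm([
  [0,0,0,0,0,0,-1],
  [0,0,0,0,0,0,-1],
  [0,0,0,0,0,0,-1],
])

```text
clock: 3.7
ee_pos: [0.4719, -0.2203, 0.0562]
tcp_rot: [[-1.0, 0.001, 0.003], [0.001, 1.0, -0.003], [-0.003, -0.003, -1.0]]
contact_force: [-0.1, -4.4, 7.1]
finger_gap: 0.0602
```

Emit:
jog_arm([
  [0,0,-1,0,0,0,-1],
  [0,0,-3,0,0,0,-1],
  [0,0,-4,0,0,0,-1],
  [0,0,-4,0,0,0,-1],
  [0,0,-4,0,0,0,-1],
])

```text
clock: 4.32
ee_pos: [0.4702, -0.2182, 0.094]
tcp_rot: [[-1.0, 0.001, -0.001], [0.001, 1.0, 0.001], [0.001, 0.001, -1.0]]
contact_force: [0.2, 0.2, -4.8]
finger_gap: 0.0599
```

Emit:
jog_arm([
  [0,0,0,0,0,0,-1],
  [0,0,0,0,0,0,-1],
])

```text
clock: 4.58
ee_pos: [0.4705, -0.2185, 0.0942]
tcp_rot: [[-1.0, 0.001, -0.001], [0.001, 1.0, 0.001], [0.001, 0.001, -1.0]]
contact_force: [-0.3, -0.7, -3.4]
finger_gap: 0.0598
```

Emit:
jog_arm([
  [0,0,0,0,0,0,-1],
])

```text
clock: 4.7
ee_pos: [0.4707, -0.2186, 0.0945]
tcp_rot: [[-1.0, 0.001, -0.0], [0.001, 1.0, 0.0], [0.0, 0.0, -1.0]]
contact_force: [-0.5, -0.1, -3.3]
finger_gap: 0.0596
```

Emit:
jog_arm([
  [0,0,0,0,0,0,-1],
])

```text
clock: 4.82
ee_pos: [0.4708, -0.2187, 0.0946]
tcp_rot: [[-1.0, 0.001, -0.0], [0.001, 1.0, 0.0], [0.0, 0.0, -1.0]]
contact_force: [0.6, -0.1, -2.5]
finger_gap: 0.0599
```

```bash
python3 - <<'E'
from h import *
print(arm.observe()['joint_torque'],arm.observe()['contact_force'],arm.observe()['ee_pos'])
for n in('wrist','side'):
    p,d=arm.grab_frame(n);print(arm.observe()['contact_force'].round(2));cv2.imwrite(f'pics/{n}2.png',p[:,:,::-1] if n=='wrist' else cv2.resize(p[120:220,200:360,::-1],None,fx=4,fy=4))
E
```

```text
[-9.72632879e-04 -3.88819814e+01 -2.12588882e+01 -4.73889650e-02
  5.94099658e-02  3.06960516e-06] [ 0.59193453 -0.13256019 -2.49114943] [ 0.47075416 -0.21867729  0.09463627]
[ 0.41 -0.66 -3.04]
[ 0.02 -0.33 -3.47]
```

View pics/side2.png

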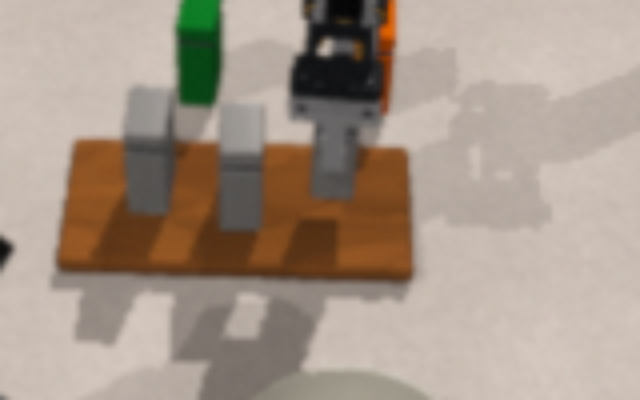

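Force settles at about -3.1 N against about 0 before the lift (an empty tin would give under 0.8 N), so this is the full tin. In the side view it hangs clear over the board at (335,170), with the other two still standing. Now for the focus.

```bash
cat >> h.py <<'E'
def togo(back=0,off=.0098,dp=(0,0,0)):
    l,f,R=focus();p=f+np.array(dp)+off*R[:,2]+back*R[:,0]
    go(p,R)
E
python3 - <<'E'
from h import *
p,d=arm.grab_frame('side');P=cloud('side',d);q=P[(abs(P[...,0]-.472)<.02)&(abs(P[...,1]+.22)<.03)&(P[...,2]>.12)&(P[...,2]<.2)]
print(np.percentile(q[:,2],[10,30,50,70,90]))
togo(.08); togo(0)
E
```

```text
[0.13115217 0.16138337 0.1681511  0.17396794 0.17755097]
shift cm [-0.35 37.84 -6.23] turn [  3.7  -24.82  16.66] | t 4.97 q [ -32.6   16.2  102.8    0.    61.1 -122.5] F [ 0.23  0.23 -3.13] gap 0.0598
shift cm [-7.28 35.73 -9.61] turn [  3.7  -24.82  16.66] | t 4.97 q [ -32.6   16.2  102.8    0.    61.1 -122.5] F [ 0.23  0.23 -3.13] gap 0.0598
```

Emit:
jog_arm([
  [0,0,-3,0,0,0,-1],
  [0,0,-7,0,0,0,-1],
  [0,0,-11,0,0,0,-1],
  [0,1,-13,0,0,0,-1],
  [0,3,-13,0,0,0,-1],
])

```text
clock: 5.6
ee_pos: [0.4718, -0.189, 0.2262]
tcp_rot: [[-1.0, 0.003, 0.004], [0.002, 1.0, -0.002], [-0.004, -0.002, -1.0]]
contact_force: [-0.4, 0.6, -3.8]
finger_gap: 0.0595
```

```bash
python3 - <<'E'
from h import *
togo(.08); togo(0);print(arm.observe()['ee_pos'])
E
```

```text
shift cm [-0.18 34.89  6.85] turn [  3.6 -24.6  16.6] | t 5.6 q [ -29.7    9.2   92.1    0.    78.5 -119.5] F [-0.42  0.65 -3.8 ] gap 0.0595
shift cm [-7.13 32.78  3.5 ] turn [  3.6 -24.6  16.6] | t 5.6 q [ -29.7    9.2   92.1    0.    78.5 -119.5] F [-0.42  0.65 -3.8 ] gap 0.0595
[ 0.47184463 -0.18904286  0.22618776]
```

Emit:
jog_arm([
  [0,4,0,0.5,-3,2,-1],
  [0,9,1,1,-7,4,-1],
  [0,14,2,1.5,-11,7,-1],
  [0,19,3,2.2,-15,10,-1],
  [0,24,4,2.9,-20,13,-1],
])

```text
clock: 6.22
ee_pos: [0.4691, 0.0523, 0.1831]
tcp_rot: [[-0.915, 0.232, 0.332], [0.215, 0.973, -0.088], [-0.343, -0.009, -0.939]]
contact_force: [0.4, -0.4, -3.8]
finger_gap: 0.0599
```

```bash
python3 - <<'E'
from h import *
togo(.08); togo(.03);togo(0)
E
```

```text
shift cm [ 2.68 10.6   1.69] turn [ 0.89 -4.93  3.53] | t 6.22 q [  2.9  -2.1 114.5  -8.   48.7 -69.5] F [ 0.44 -0.43 -3.77] gap 0.0599
shift cm [-2.29 10.3   1.26] turn [ 0.89 -4.93  3.53] | t 6.22 q [  2.9  -2.1 114.5  -8.   48.7 -69.5] F [ 0.44 -0.43 -3.77] gap 0.0599
shift cm [-5.28 10.11  1.  ] turn [ 0.89 -4.93  3.53] | t 6.22 q [  2.9  -2.1 114.5  -8.   48.7 -69.5] F [ 0.44 -0.43 -3.77] gap 0.0599
```

Emit:
jog_arm([
  [0.5,4,0.5,0.3,-2,1.5,-1],
  [0.5,7.5,1,0.9,-4.9,3.5,-1],
  [-1,10.3,1.3,0.9,-4.9,3.5,-1],
  [-2.3,10.3,1.3,0.9,-4.9,3.5,-1],
  [-2.3,10.3,1.3,0.9,-4.9,3.5,-1],
])

```text
clock: 6.85
ee_pos: [0.5196, 0.1442, 0.1786]
tcp_rot: [[-0.868, 0.29, 0.402], [0.262, 0.957, -0.124], [-0.421, -0.003, -0.907]]
contact_force: [-0.7, -0.5, -4.5]
finger_gap: 0.0597
```

```bash
python3 - <<'E'
from h import *
togo(.03);togo(0)
for n in('top','side'):
    p,d=arm.grab_frame(n);np.savez(n+'3.npz',p=p,d=d);c=p[100:260,140:340,::-1];cv2.imwrite(f'pics/{n}3.png',cv2.resize(c,None,fx=3.5,fy=3.5))
E
```

```text
shift cm [ 0.21  0.17 -0.05] turn [-0.09 -0.12  0.18] | t 6.85 q [ 18.3   4.4 110.5 -19.8  46.2 -43.5] F [-0.66 -0.45 -4.55] gap 0.0597
shift cm [-2.79  0.16 -0.05] turn [-0.09 -0.12  0.18] | t 6.85 q [ 18.3   4.4 110.5 -19.8  46.2 -43.5] F [-0.66 -0.45 -4.55] gap 0.0597
```

View pics/side3.png

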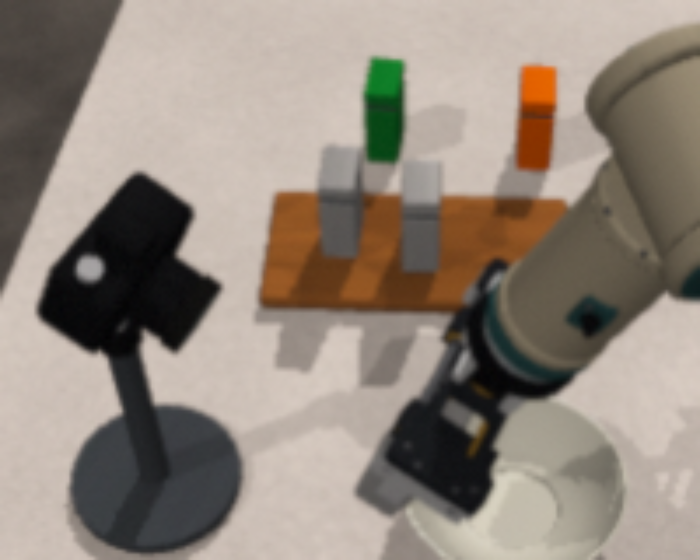

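View pics/top3.png

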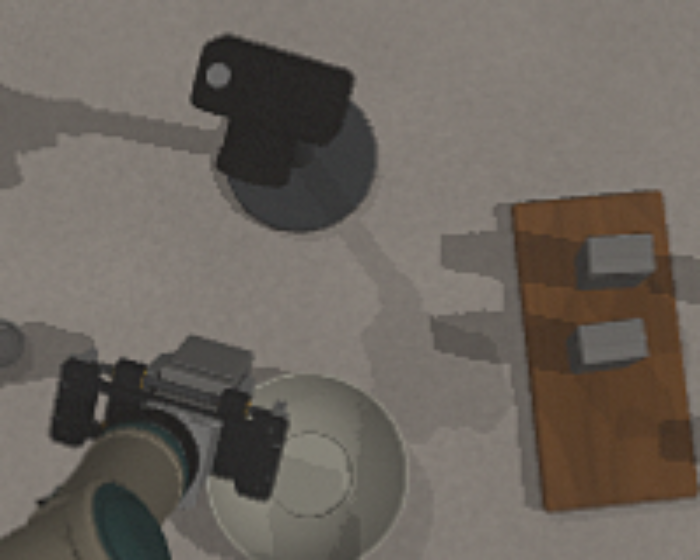

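The top view shows the tin leaning, its broad face to the lens, at about (205,362) in the crop. The two empties stand upright at (618,255) and (612,340). In the side view the gripper is clear of stand and bowl. Last 28 mm towards the lens.

Emit:
jog_arm([
  [-1,0.1,0,0,0,0,-1],
  [-2,0.1,0,0,0,0,-1],
  [-2.7,0.1,0,0,0,0,-1],
  [-2.7,0.1,0,0,0,0,-1],
  [-2.7,0.1,0,0,0,0,-1],
])

```text
clock: 7.58
ee_pos: [0.5435, 0.1382, 0.1906]
tcp_rot: [[-0.868, 0.29, 0.403], [0.262, 0.957, -0.124], [-0.422, -0.002, -0.907]]
contact_force: [0.2, 0.9, -2.9]
finger_gap: 0.0598
```

Emit:
jog_arm([
  [0,0,0,0,0,0,-1],
  [0,0,0,0,0,0,-1],
])

```text
clock: 7.82
ee_pos: [0.5436, 0.1385, 0.1907]
tcp_rot: [[-0.868, 0.29, 0.404], [0.262, 0.957, -0.124], [-0.422, -0.002, -0.907]]
contact_force: [-0.0, -1.0, -2.1]
finger_gap: 0.06
```

```bash
python3 - <<'E'
from h import *
np.set_printoptions(precision=4,suppress=True)
togo(0)
l,f,R=focus();x,y,u=-R[:,0],R[:,1],-R[:,2]
for n in('top','side'):
    p,d=arm.grab_frame(n);np.savez(n+'4.npz',p=p,d=d);P=cloud(n,d);c=p[100:260,140:340,::-1];cv2.imwrite(f'pics/{n}4.png',cv2.resize(c,None,fx=3.5,fy=3.5))
    B=(P-f)@np.c_[x,y,u]
    mx=p.max(2).astype(int)
    # front face pts and lid pts
    fr=(abs(B[...,1])<.027)&(abs(B[...,0]-.018)<.012)&(abs(B[...,2])<.065)&(mx>60)
    q=P[fr]
    print(n,'front',len(q),end=' ')
    if len(q)>15:
        c=q.mean(0);nn=np.linalg.svd(q-c)[2][2];nn*=np.sign(nn@x);b=B[fr]
        print('n.xyu',nn@np.c_[x,y,u],'off x med',np.median(b[:,0]),'y rng',np.percentile(b[:,1],[2,98]),'u rng',np.percentile(b[:,2],[2,98]))
    m=((abs(B)<np.array([.05,.05,.075])).all(2)&(mx>60)).astype(np.uint8)
    b=B[m>0];print('   all',len(b),np.percentile(b,[1,10,50,90,99],axis=0).T)
    ls=((abs(B-np.array([.17,0,0]))<np.array([.03,.06,.06])).all(2));bb=B[ls];print('   lens',len(bb),np.percentile(bb,[1,5,50,95,99],axis=0).T)
    for nm,ce in(('T1',(.6255,-.217)),('T2',(.548,-.2075))):
        t=P[(np.hypot(P[...,0]-ce[0],P[...,1]-ce[1])<.03)&(P[...,2]>.1)&(P[...,2]<.13)];print('   ',nm,t.mean(0))
print(arm.observe()['contact_force'],arm.observe()['joint_vel'])
E
```

```text
shift cm [-0.05  0.01  0.01] turn [-0.02 -0.03  0.2 ] | t 7.83 q [ 16.5   5.3 107.5 -18.5  47.5 -46.5] F [-0.01 -0.98 -2.12] gap 0.06
top front 246 n.xyu [0.9994 0.0101 0.034 ] off x med 0.014409237158795472 y rng [-0.0255  0.0259] u rng [-0.0419  0.0505]
   all 350 [[-0.0077  0.0057  0.0138  0.0155  0.0164]
 [-0.0403 -0.0279 -0.0007  0.0266  0.0409]
 [-0.0434 -0.03    0.02    0.0482  0.0507]]
   lens 402 [[ 0.1491  0.1516  0.1757  0.1986  0.1998]
 [-0.0533 -0.0368 -0.005   0.026   0.0433]
 [-0.0014  0.0059  0.0221  0.0301  0.0322]]
    T1 [ 0.6238 -0.2166  0.1126]
    T2 [ 0.5457 -0.2072  0.1123]
side front 10    all 164 [[-0.0154 -0.0121  0.0009  0.0156  0.0199]
 [-0.0249 -0.0197  0.029   0.042   0.0434]
 [-0.0432 -0.0368 -0.0004  0.0477  0.0498]]
   lens 601 [[ 0.1492  0.1508  0.1788  0.1985  0.1997]
 [-0.0464 -0.0307  0.0136  0.0438  0.0537]
 [-0.0201 -0.0095  0.0199  0.0287  0.0308]]
    T1 [ 0.6256 -0.2132  0.1121]
    T2 [ 0.5507 -0.2043  0.1132]
[ 0.7351 -0.7973 -3.98  ] [-0.185   0.0157  0.0203  0.0061  0.011   0.1279]
```

View pics/top4.png

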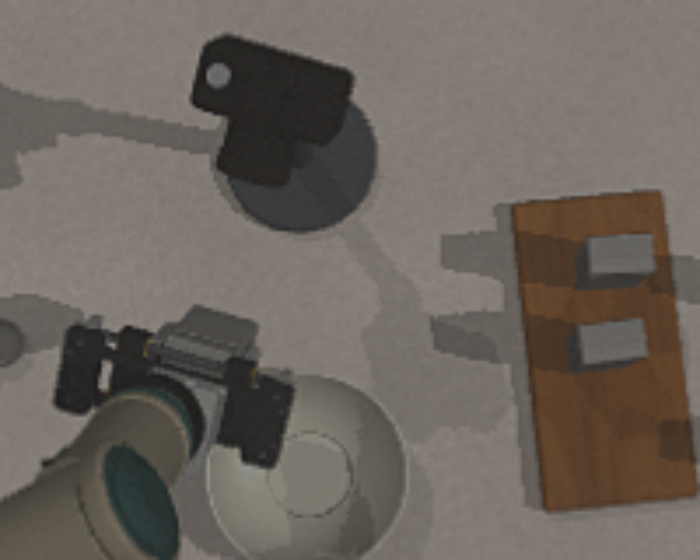

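View pics/side4.png

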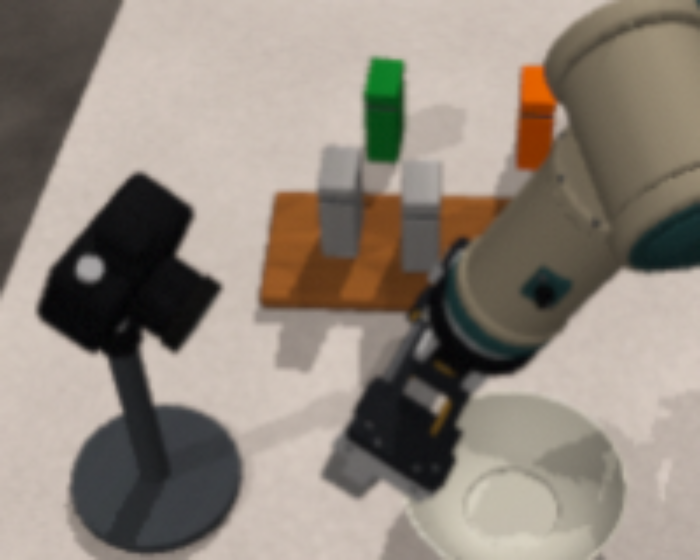

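Emit:
jog_arm([
  [-0.3,-0.1,0.2,0,0,0,-1],
  [-0.3,-0.1,0.2,0,0,0,-1],
  [-0.3,-0.1,0.2,0,0,0,-1],
  [-0.3,-0.1,0.2,0,0,0,-1],
  [-0.3,-0.1,0.2,0,0,0,-1],
])

```text
clock: 8.55
ee_pos: [0.5469, 0.1364, 0.1903]
tcp_rot: [[-0.868, 0.29, 0.404], [0.262, 0.957, -0.124], [-0.422, -0.002, -0.906]]
contact_force: [-0.2, 0.5, -2.8]
finger_gap: 0.0596
```

Emit:
jog_arm([
  [0,0,0,0,0,0,-1],
  [0,0,0,0,0,0,-1],
  [0,0,0,0,0,0,-1],
  [0,0,0,0,0,0,-1],
  [0,0,0,0,0,0,-1],
])

```text
clock: 9.18
ee_pos: [0.547, 0.1364, 0.1903]
tcp_rot: [[-0.868, 0.29, 0.404], [0.262, 0.957, -0.124], [-0.422, -0.002, -0.906]]
contact_force: [0.4, 0.8, -3.5]
finger_gap: 0.0597
```

```bash
python3 - <<'E'
from h import *
np.set_printoptions(precision=4,suppress=True)
togo(0)
l,f,R=focus();x,y,u=-R[:,0],R[:,1],-R[:,2]
n='top';p,d=arm.grab_frame(n);P=cloud(n,d);B=(P-f)@np.c_[x,y,u];mx=p.max(2).astype(int)
fr=(abs(B[...,1])<.027)&(abs(B[...,0]-.018)<.008)&(abs(B[...,2])<.045)&(mx>60);q=P[fr];c=q.mean(0);nn=np.linalg.svd(q-c)[2][2];nn*=np.sign(nn@x);b=B[fr]
print(nn@np.c_[x,y,u],np.median(b[:,0]),np.percentile(b[:,1:],[1,99],axis=0))
s=arm.observe();print(s['contact_force'],s['joint_vel'],s['finger_gap'],s['clock'])
print(arm.close_job())
E
```

```text
shift cm [ 0.28  0.11 -0.19] turn [-0.02 -0.01  0.18] | t 9.18 q [ 16.1   5.5 107.3 -18.3  47.3 -46.9] F [ 0.39  0.8  -3.54] gap 0.0597
[0.9998 0.0056 0.021 ] 0.017809128547893387 [[-0.0266 -0.0427]
 [ 0.0265  0.0448]]
[-0.074   0.2273 -3.6272] [ 0.0837 -0.0257  0.1187 -0.08   -0.0105 -0.0272] 0.05994853892513356 9.225
the job is handed in; nothing more can be done
None
```

I lifted the tin nearest the robot. It pulled about 3.1 N on the wrist against roughly 0 before the lift, and an empty tin would give under 0.8 N, so I took it as the full one. I did not lift the other two to confirm. I then carried it to the camera and handed the job in at 9.2 s with the gripper still holding it.

Last checks:
- **Tin position:** the broad face was 17.8 mm ahead of the measured focus (18 mm expected), so the tin's centre is on the point along the sight line. Level position is about 1 mm off.
- **Tin angle:** the broad face was within about 1.3° of square to the sight line.
- **Holding still:** finger gap was 60 mm, downward force about 3.5 N, and joint speeds were near zero.
- **The two empties:** I never touched them. In the pictures before the final 4 mm nudge they stood where they started, within a few mm.
- **Bystanders:** nothing was seen to touch the bowl, mill, spoon or stand, but I did not re-measure them at the end.

Checks that disagreed:
- The side and top cameras differed by 3–5 mm.
- The lens height along the tin's axis is only known to about 5 mm.
- The force reading scattered by about 1 N.

All of these are well inside the tolerances.

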